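# Clamp the vial carrier on the shaker with the eccentric knob

## Task

Load the vial carrier with the red stoppers on the shaker tray, keeping it level and setting it down gently, and slide it home against the steel end stop and the rubber-faced fence. Then turn the eccentric knob clockwise until its lobe presses the carrier firmly against the fence, with about 18 newtons and never more than 30, so that it stays clamped when you let go. Leave the blue-stoppered carrier and everything else where it is.

Things in the scene. Friction and masses are not known exactly. Their poses are not given: they have to be found in the camera images.
- carrier: Vial carrier with RED stoppers, the one to load: white block 130 x 60 mm, 32 mm high, 0.28 to 0.5 kg, holding two rows of six vials whose red stoppers end 42 mm above its underside. Origin: centre of the underside; x along the 130 mm length, y across the 60 mm width, z up. The same either way round (half a turn about z).
- carrier_handle (a point): Centre of the lifting handle of the red carrier: a steel bar 76 mm long (along the carrier's x), 12 mm wide (along its y), 14 mm high, 68 mm above the carrier's underside (61 to 75 mm), on two posts 6 mm thick, 68 mm apart. Below the bar's underside there are 19 mm of free height down to the stoppers.
- carrier_blue: Second carrier of the same make with BLUE stoppers, standing on the bench beside the red one. A bystander: leave it alone. The two may have changed places.
- shaker: Orbital shaker, locked: blue, housing 250 (x) x 230 (y) mm, tray top 92 mm above the bench. Origin under its centre; x away from its control panel, y left, z up. On it a steel end stop at -x, the eccentric clamp at +y and at -y the fence: a rail 22 mm high with a rubber buffer 120 mm long, 4 to 20 mm above the tray, giving 1 mm per 12 N. The carrier goes between them, its length along x.
- nest (a point): Point on the tray top, the nominal home of the carrier's origin: the carrier touches the end stop. Axes as the shaker's. The fence is set by hand: touching its unloaded buffer, the carrier's origin is anywhere from 4 mm to -y to 4 mm to +y of this point, which must be found by feel. With the knob open there is room for the carrier from there to 10 mm to +y. Clamped, the rubber gives 1 to 2 mm.
- stop_face (a point): Middle of the face of the end stop, a steel block 12 x 50 x 20 mm high; the face looks to the shaker's +x and the carrier's end must touch it. 65 mm to -x of the nest, 10 mm above the tray. Rigid.
- clamp: Foot of the eccentric clamp, steel, 46 x 40 x 5 mm, fixed on the tray; it carries the knob. Origin: on the tray top, on the knob's axis: 35 mm to -x and 53 mm to +y of the nest, so 19 to 27 mm from the long side of a carrier that touches the fence. Axes as the shaker's.
- knob (a joint): Eccentric knob, rad, growing clockwise seen from above, 0 to 2.9. At 0 the lobe points to the shaker's +y, away from the carrier; at 1.57 to +x; near 3 to -y, at the carrier. Starts open, 0.05 to 0.4; touches a carrier that is home at 1.35 to 2.3, by how the fence is set; then each 0.1 rad adds 8 to 18 N. It stays where it is left, also under load. Its rubbing drags the carrier to the stop.
- knob_grip (a point): Point on the knob's axis at the height to grip its wing, 70 mm above the tray; turns with the knob. The wing: a black bar 12 mm thick, 53 to 78 mm above the tray, lengthwise on the line from the axis to the lobe: 28 mm to the lobe's side (white mark on top), 12 mm to the other. This point's y axis points along it to the lobe, x across it. Below it a stem of radius 10 mm.
- rack_a: White two-tier test-tube rack, 200 x 62 x 62 mm, at the back of the bench. A bystander.
- rack_b: Second white test-tube rack of the same size, at the back of the bench. A bystander.
- tube_block: Blue microtube block, 120 x 75 x 35 mm. A bystander.
- flask: Stoppered glass flask, 84 mm wide, 146 mm high. A bystander.
- sandglass: Blue sandglass timer, 48 mm wide, 95 mm high. A bystander.
- beaker: Empty glass beaker, 68 mm wide, 85 mm high. A bystander.
- tip_box: Orange pipette-tip box, 120 x 82 x 57 mm. A bystander.
- lobe (a point): Centre of the orange cam disc (radius 21 mm, 6 to 25 mm above the tray), 9 mm off the knob's axis; turns with the knob. The disc reaches b = 21 - 9 cos(knob) mm to -y of the axis. Torque to turn the knob: 0.08 N m free; pressing with F newtons, 0.08 N m + F (9 sin(knob) + m b) N mm, friction m = 0.28 to 0.42. When the knob is let go, friction settles and F falls by 3 to 8 N.
There are look-alikes about, which are no part of the job. What is shaped like the carrier but pink is not meant.

How it is judged:
On the way, in this order (a step that is already met when the one before it is completed fails the run):
1. the red carrier stands on the tray with its end against the end stop, not yet clamped (x of carrier in the frame of nest between -0.002 and 0.002 m and z of carrier in the frame of nest below 0.003 m and y of carrier in the frame of nest between -0.009 and 0.014 m and contact force between carrier and clamp below 8 N), for 0.1 s.
2. the lobe of the knob presses the carrier against the fence with 7 to 22 N (contact force between carrier and clamp between 7 and 22 N and value of joint knob above 1.2 rad), for 0.2 s.
At the end, for the whole second after the job is handed in: The red carrier rests flat and level on the tray, its end within 2 mm of the end stop, aligned with the shaker within 0.04 rad, held against the buffer of the fence by the cam of the knob, which, let go, presses on it with 7 to 22 N (all of step 2 and x of carrier in the frame of nest between -0.002 and 0.002 m and y of carrier in the frame of nest between -0.009 and 0.005 m and z of carrier in the frame of nest between -0.003 and 0.003 m and angle between the x axis of carrier and the x axis of shaker, either way round below 0.04 rad and angle between carrier's own z axis and vertical below 0.04 rad and linear speed of carrier below 0.01 m/s); the robot touches nothing.
It fails at once if the clamp is overtightened: its cam presses on the carrier with more than 30 N (contact force between carrier and clamp above 30 N).
It fails at once if the red carrier is banged or forced on the shaker: more than 80 N (contact force between carrier and shaker above 80 N).
It fails at once if the red carrier is tipped by more than 0.35 rad (angle between carrier's own z axis and vertical above 0.35 rad).
It fails at once if the blue carrier is moved by more than 10 mm (distance of carrier_blue from where it was at the start of the episode above 0.01 m).
It fails at once if another thing on the bench is moved by more than 20 mm (distance of any of rack_a, rack_b, tube_block, flask, sandglass, beaker, tip_box from where it was at the start of the episode above 0.02 m).
It also fails if it takes over 72 s, if anything falls off the work surface, if the arm or the gripper's body presses on something with over 40 N, if the wrist force passes 120 N, or if a joint passes its speed limit or range.

## Robot

A 6-joint arm with a two-finger parallel gripper is mounted at the origin on the work surface. World frame = base frame: x ahead of the robot, y to its left, z up, the work surface at z = 0. Lengths are in m, angles in rad, forces in N, time in s.
With the tool pointing down it reaches from about 0.3 to 0.775 m from the base axis. Payload 14.6 kg.
Tool frame: the origin (TCP) lies midway between the tips of the shut fingers; the grasp point (between the pads) lies 19 mm behind it (ctrl.grip_depth is the distance from the TCP to the grasp point, in m); z points along the fingers, x is the direction in which the jaws open and shut, and the axes are right-handed (so a half turn about z gives the same grasp; the last joint's range is limited). The gripper opens to 94 mm and grips with 3 to 60 N. Pads are 16 mm wide; open, the fingers measure 119 mm over their backs; the gripper's body (75 mm by 177 mm) begins 78 mm behind the grasp point.
Start: joints at [-1.404, 0.3, 1.521, -0, 1.321, -0.067], TCP at [0.127, -0.535, 0.205] pointing down, gripper open.
Joint ranges: [-3.03, 3.03], [-0.79, 2.21], [0.23, 2.52], [-1.04, 4.18], [0, 3.07], [-2.55, 2.55]. Speed limits (rad/s): [2.22, 2.22, 2.57, 3.14, 3.14, 3.14].

## Interface

Orientations are given as [roll, pitch, yaw] about the fixed x, y, z axes, in that order (R = Rz(yaw) Ry(pitch) Rx(roll)).
In Python, from station import ctrl gives the robot as it stands.
- The arm moves only by the tool play_rows, never from a script. Its argument "steps" is a list that holds one entry, the list of rows, each a list of 7 numbers: the shift along the tool's x, y, z in cm, then the turn, a rotation vector about the tool's x, y, z in rad, then the opening, from 0 (shut) to 1 (fully open). In form: [[[x, y, z, ax, ay, az, hand], ...]]. A call has 1 to 20 rows; each row is the pose to reach, as a shift and turn from the pose measured when the call began, along the tool's axes at that moment; what a row does not reach only later rows make up. A row lasts 1/12 s, in which the tool goes at most 41.7 mm and 7.16 degrees, less where a joint would pass 70% of its speed; a pose out of reach is approached as far as the arm can. A call with a gripper value outside its range is refused whole. The fingers move at their own pace and stop on an object; "force" is the grip in N (left out, the last holds). Time passes only in rows, so rows that repeat a pose let the fingers close. It gives the time, the measured TCP pose, the force and the opening at its end, in the units of the state.
- ctrl.get_obs(): the state, without advancing time (a new reading comes with each control period).
- ctrl.camera(name): name is "side" or "top" or "wrist"; returns a dict with "frame" (384x512x3 uint8, blue, green, red), "fovy" (degrees; the focal length in pixels is half the picture's height over the tangent of half this angle, whatever the lens; pixels are square), "cx", "cy" (the principal point, pixels), "world_to_cam" (4x4, takes a point from world to camera coordinates). Camera axes: x right, y up, looking along -z (the intrinsics and any distortion apply to the point x, -y, -z); pixel columns grow to the right and rows downward; lengths in m; the calibration is good to about 2 mm. The wrist camera is an equidistant fisheye: a pixel r from the principal point sees the ray r / f radians off the axis. A picture is of the moment at which its call begins. There is no depth.
- ctrl.hand_in(): hands the job in, once; it reports no verdict.
The state is a dict: "time_s": time; "qpos": joint angles; "joint_vel": joint speeds; "tau": joint torques, N m; "ee_pos": TCP position; "eef_rot": TCP orientation; "force": force on the tool from outside, world axes, zero at the start; "moment": the same for the moment, N m; "grip_width": finger opening in m.
Only numpy, scipy, OpenCV 4.12 (cv2) and the standard library are available. Lean on these libraries where they do the work, as an engineer would, in place of code of your own. Each camera call takes 0.05 s, during which the arm holds its last target. There are 200 camera calls.

## Working session

There is one attempt and no reset: what is moved stays moved. The work goes in short steps, Python scripts to look and compute and a tool call to move; the robot and the scene stay as the last step left them, time stands still between calls to the robot, and variables do not carry over. Pictures are saved under pics/ and viewed, about 8 in all and at most 12, crops included, and the job is handed in when it is done.

Besides the shell and the picture viewer there is one more tool, called after "Call:" by a JSON object that holds its "name" and its "arguments", one argument or row to a line. play_rows: Moves the arm, as the interface text tells. Its arguments: {"type":"object","properties":{"steps":{"type":"array"},"force":{"type":"number"}},"required":["steps"]}

```bash
ls; mkdir -p pics
cat > h.py <<'E'
import numpy as np, cv2
from station import ctrl
from scipy.spatial.transform import Rotation as R
def cam(n,save=None):
    c=ctrl.camera(n)
    if save: cv2.imwrite('pics/'+save,c['frame'])
    return c
def ray(c,u,v,fish=False):
    f=c['frame'].shape[0]/2/np.tan(np.radians(c['fovy'])/2)
    a=np.array([u-c['cx'],v-c['cy']],float)
    if fish:
        r=np.hypot(*a); t=r/f; d=np.array([a[0]/r*np.sin(t),-a[1]/r*np.sin(t),-np.cos(t)]) if r>0 else np.array([0,0,-1.])
    else: d=np.array([a[0]/f,-a[1]/f,-1])
    M=np.array(c['world_to_cam']); Rm=M[:3,:3]
    return -Rm.T@M[:3,3], Rm.T@d
def onz(c,u,v,z,fish=False):
    o,d=ray(c,u,v,fish); return o+d*(z-o[2])/d[2]
def proj(c,p,fish=False):
    M=np.array(c['world_to_cam']); q=M[:3,:3]@np.array(p)+M[:3,3]
    f=c['frame'].shape[0]/2/np.tan(np.radians(c['fovy'])/2)
    x,y,z=q[0],-q[1],-q[2]
    if fish:
        r=np.hypot(x,y); t=np.arctan2(r,z); return c['cx']+f*t*x/r, c['cy']+f*t*y/r
    return c['cx']+f*x/z, c['cy']+f*y/z
E
python3 - <<'E'
from h import *
t=cam('top','top0.png'); s=cam('side','side0.png'); w=cam('wrist','w0.png')
for n,c in (('t',t),('s',s),('w',w)): print(n,c['fovy'],c['cx'],c['cy'],ray(c,256,192,n=='w'))
print(ctrl.get_obs())
cv2.imwrite('pics/t0.png',cv2.resize(t['frame'],(800,600),interpolation=cv2.INTER_CUBIC))
E
```

```text
pics
t 54.50437394666977 257.24303625913853 192.04483258936278 (array([0.24365122, 0.09933883, 1.54151942]), array([ 0.18813274, -0.00577129, -0.98213232]))
s 49.687928216926764 260.64785822301525 195.13963119116679 (array([0.28813596, 0.98218328, 0.99629272]), array([ 0.1786439 , -0.71409742, -0.67700382]))
w 65.70646984690485 253.70765698635748 192.6866718316835 (array([ 0.19324863, -0.52004775,  0.38451669]), array([-0.2211833 , -0.05961562, -0.97340841]))
{'time_s': 0.15, 'qpos': array([-1.40358128e+00,  3.00343231e-01,  1.52143468e+00,  1.57340693e-05,
        1.32069148e+00, -6.66279802e-02]), 'joint_vel': array([-0.00065313, -0.00070895, -0.00189057,  0.00072993, -0.0008442 ,
       -0.00033746]), 'tau': array([ 7.67634829e-04, -5.31964481e+01, -3.52823925e+01,  7.08137965e-02,
        2.35698855e-02, -6.32525371e-05]), 'ee_pos': array([ 0.12739806, -0.53483934,  0.2050184 ]), 'eef_rot': array([-3.14151907e+00,  8.73773801e-04, -1.33695717e+00]), 'force': array([0.52266451, 0.15028383, 0.38399152]), 'moment': array([ 0.00731725,  0.04790491, -0.02754267]), 'grip_width': 0.09425199203195933}
```

View pics/t0.png

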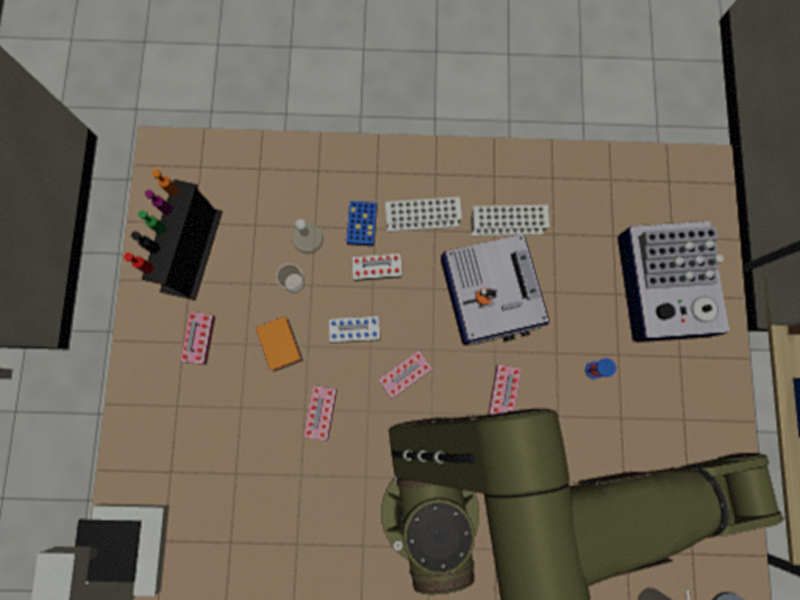

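View pics/side0.png

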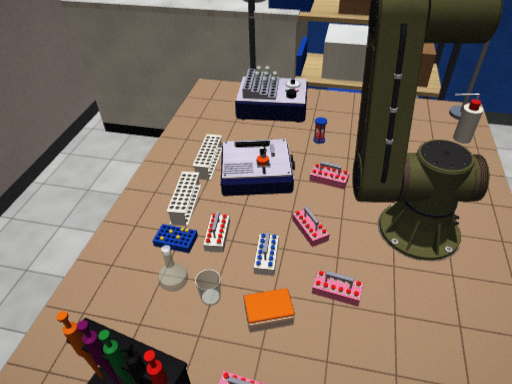

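Run:
```python
from h import *
t=cv2.imread('pics/top0.png'); s=cv2.imread('pics/side0.png')
a=cv2.resize(t[145:225,205:360],None,fx=5,fy=5,interpolation=cv2.INTER_CUBIC)
cv2.imwrite('pics/crop1.png',a)
b=cv2.resize(s[130:260,190:300],None,fx=4.5,fy=4.5,interpolation=cv2.INTER_CUBIC)
cv2.imwrite('pics/crop2.png',b)
```

```text
(no output)
```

View pics/crop1.png

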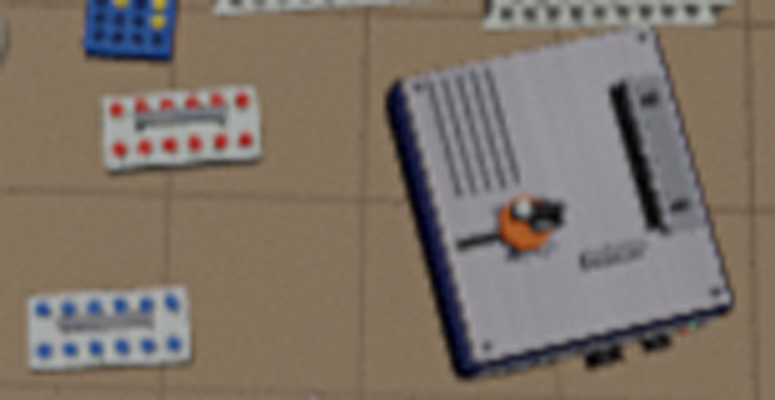

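View pics/crop2.png

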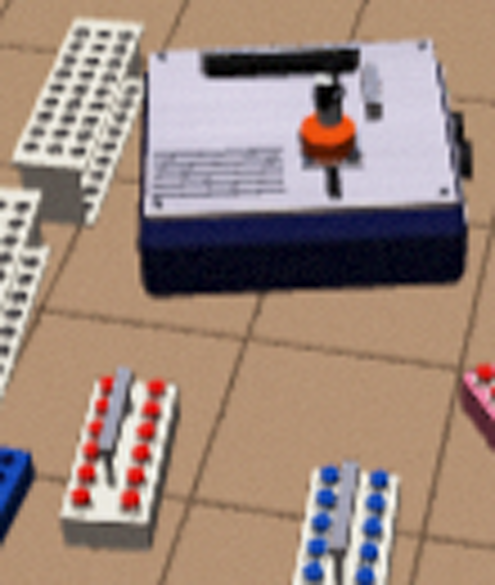

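```bash
cat >> h.py <<'E'
def blobs(m,amin,amax=1e9):
    n,_,st,ce=cv2.connectedComponentsWithStats(m.astype(np.uint8))
    return [(ce[i],st[i][4]) for i in range(1,n) if amin<=st[i][4]<=amax]
E
python3 - <<'E'
from h import *
t=cam('top'); s=cam('side')
def hsv(c): return cv2.cvtColor(c['frame'],cv2.COLOR_BGR2HSV)
def red(h): return ((h[...,0]<6)|(h[...,0]>174))&(h[...,1]>170)&(h[...,2]>120)
H=hsv(t); 
m=red(H)[160:182,222:260]; P=np.array([b[0]+[222,160] for b in blobs(m,3)]); print(len(P))
W=np.array([onz(t,u,v,0.042) for u,v in P]);print(W.mean(0), cv2.minAreaRect((W[:,:2]*1000).astype(np.float32)))
m=red(hsv(s))[210:255,200:232]; P=np.array([b[0]+[200,210] for b in blobs(m,3)]); print(len(P))
W=np.array([onz(s,u,v,0.042) for u,v in P]);print(W.mean(0), cv2.minAreaRect((W[:,:2]*1000).astype(np.float32)))
# blue
# shaker top
g=((H[...,1]<60)&(H[...,2]>110)).astype(np.uint8); g[:145]=0;g[225:]=0;g[:,:275]=0;g[:,360:]=0
g=cv2.morphologyEx(g,cv2.MORPH_OPEN,np.ones((3,3),np.uint8))
c=max(cv2.findContours(g,0,2)[0],key=cv2.contourArea)[:,0]
W=np.array([onz(t,u,v,0.092)[:2] for u,v in c])*1000
print('shaker',cv2.minAreaRect(W.astype(np.float32)))
for n,c,z in (('t',t,.117),('s',s,.117)):
    h=hsv(c);m=(h[...,0]>5)&(h[...,0]<16)&(h[...,1]>200)&(h[...,2]>120)
    for b in blobs(m,15): print(n,b,onz(c,*b[0],z if n=='t' else .108))
# stop in top: crop1 (612,253)
print('stop top',onz(t,612/5+205,253/5+145,.112),'wing mark',onz(t,524/5+205,207/5+145,.170))
print('stop side',onz(s,373/4.5+190,85/4.5+130,.102))
E
```

```text
2
[0.60929766 0.13430255 0.042     ] ((609.2976684570312, 134.30255126953125), (62.8698616027832, 0.0), 96.21321105957031)
12
[0.6264436  0.15863028 0.042     ] ((626.7314453125, 158.7666473388672), (35.757957458496094, 104.99481201171875), 7.100146770477295)
shaker ((581.5769653320312, -150.94522094726562), (265.2536926269531, 208.84754943847656), 14.954963684082031)
t (array([104.84, 116.08]), np.int32(25)) [0.80999967 0.70732139 0.117     ]
s (array([262.36, 159.16]), np.int32(50)) [ 0.53797863 -0.12264125  0.108     ]
s (array([268.11642743, 305.19856459]), np.int32(1254)) [0.40332435 0.43771819 0.108     ]
s (array([ 61.59722222, 315.55555556]), np.int32(72)) [0.88607595 0.56668092 0.108     ]
s (array([ 69.76106195, 328.54867257]), np.int32(113)) [0.84796777 0.59367938 0.108     ]
stop top [ 0.51117751 -0.18840415  0.112     ] wing mark [ 0.53364961 -0.11063621  0.17      ]
stop side [ 0.51509368 -0.19544135  0.102     ]
```

```bash
cat >> h.py <<'E'
def to(p,yaw,roll=np.pi,pitch=0.):
    o=ctrl.get_obs(); Rc=R.from_euler('xyz',o['eef_rot'])
    d=Rc.inv().apply(np.array(p)-o['ee_pos'])*100
    rv=(Rc.inv()*R.from_euler('xyz',[roll,pitch,yaw])).as_rotvec()
    print('t',round(o['time_s'],2),'pos',o['ee_pos'].round(4),'rpy',o['eef_rot'].round(4),'F',o['force'].round(1),'w',o['grip_width'].round(4))
    print('delta cm',d.round(2),'rv',rv.round(4),'rows>=',np.ceil(max(np.linalg.norm(d)/4.17,np.linalg.norm(rv)/.125)))
E
python3 -c "
from h import *
to((.626,.158,.19),.124)"
```

```text
Traceback (most recent call last):
  File "h.py", line 32, in to
    print('t',round(o['time_s'],2),'pos',o['ee_pos'].round(4),'rpy',o['eef_rot'].round(4),'F',o['force'].round(1),'w',o['grip_width'].round(4))
                                                                                                                      ^^^^^^^^^^^^^^^^^^^^^
AttributeError: 'float' object has no attribute 'round'
```

```bash
sed -i "s/o\['grip_width'\].round(4)/round(o['grip_width'],4)/" h.py
python3 -c "
from h import *
to((.626,.158,.19),.124)"
```

```text
t 0.25 pos [ 0.1274 -0.5349  0.2052] rpy [-3.1416e+00  6.0000e-04 -1.3370e+00] F [ 0.5 -0.2  0.2] w 0.094
delta cm [-55.86 -64.56   1.55] rv [-5.000e-04  4.000e-04 -1.461e+00] rows>= 21.0
```

Call:
{"name": "play_rows", "arguments": {
  "steps": [
    [[-20,-23,-5,0,0,-0.5,0.45],[-20,-23,-5,0,0,-0.5,0.45],[-20,-23,-5,0,0,-0.5,0.45],[-20,-23,-5,0,0,-0.5,0.45],[-20,-23,-5,0,0,-0.5,0.45],[-20,-23,-5,0,0,-0.5,0.45],[-55.86,-64.56,-5,0,0,-1.461,0.45],[-55.86,-64.56,-5,0,0,-1.461,0.45],[-55.86,-64.56,-5,0,0,-1.461,0.45],[-55.86,-64.56,-5,0,0,-1.461,0.45],[-55.86,-64.56,-5,0,0,-1.461,0.45],[-55.86,-64.56,-5,0,0,-1.461,0.45],[-55.86,-64.56,-5,0,0,-1.461,0.45],[-55.86,-64.56,-5,0,0,-1.461,0.45],[-55.86,-64.56,-5,0,0,-1.461,0.45],[-55.86,-64.56,-2,0,0,-1.461,0.45],[-55.86,-64.56,-2,0,0,-1.461,0.45],[-55.86,-64.56,1.5,0,0,-1.461,0.45],[-55.86,-64.56,1.5,0,0,-1.461,0.45],[-55.86,-64.56,1.5,0,0,-1.461,0.45]]
  ]
}}

```text
time_s: 1.92
ee_pos: [0.6085, 0.1346, 0.2006]
eef_rot: [-3.141, -0.0, 0.124]
force: [-0.3, -1.3, 1.3]
grip_width: 0.0423
```

Run:
```python
from h import *
to((.626,.158,.19),.124)
w=cam('wrist','w1.png')
H=cv2.cvtColor(w['frame'],cv2.COLOR_BGR2HSV)
m=((H[...,0]<6)|(H[...,0]>174))&(H[...,1]>150)&(H[...,2]>90)
B=blobs(m,20); 
for b in B: print(b[0].round(1),b[1],onz(w,*b[0],.042,True).round(4))
```

```text
t 1.92 pos [0.6085 0.1346 0.2006] rpy [-3.1411 -0.      0.1243] F [-0.3 -1.3  1.3] w 0.0423
delta cm [ 2.03 -2.1   1.06] rv [-0.0005 -0.      0.0003] rows>= 1.0
[ 5.6 40.4] 33 [0.2127 0.3077 0.042 ]
[13.6 40.6] 36 [0.2329 0.3048 0.042 ]
[22.4 40.7] 42 [0.2537 0.3022 0.042 ]
[31.8 40.9] 42 [0.2747 0.2995 0.042 ]
[41.5 41.5] 47 [0.2953 0.2966 0.042 ]
[ 1.2 61.5] 26 [0.21   0.2746 0.042 ]
[ 8.4 62.5] 38 [0.2286 0.2714 0.042 ]
[17.  63.2] 40 [0.2493 0.2686 0.042 ]
[26.2 63.8] 41 [0.2702 0.2661 0.042 ]
[35.9 64.6] 46 [0.291  0.2634 0.042 ]
[257.9 118.9] 61 [0.6053 0.2059 0.042 ]
[287.7 119.7] 60 [0.6388 0.2095 0.042 ]
[257.5 137.5] 56 [0.6075 0.1848 0.042 ]
[287.1 137.9] 63 [0.6409 0.1888 0.042 ]
[257.3 155.6] 59 [0.6099 0.1643 0.042 ]
[286.6 156.1] 64 [0.6432 0.168  0.042 ]
[ 47.3 165. ] 54 [0.3254 0.1243 0.042 ]
[257.  173.4] 64 [0.6121 0.1437 0.042 ]
[286.1 173.9] 65 [0.6456 0.1474 0.042 ]
[ 34.1 178. ] 48 [0.2984 0.1033 0.042 ]
[ 54.2 178.1] 57 [0.3381 0.1073 0.042 ]
[ 61.5 190.7] 54 [0.3509 0.091  0.042 ]
[256.7 191.1] 64 [0.6144 0.1229 0.042 ]
[285.5 191.3] 62 [0.6479 0.1268 0.042 ]
[ 69.4 203.6] 57 [0.3641 0.0744 0.042 ]
[256.5 208. ] 62 [0.6167 0.1025 0.042 ]
[284.8 208.4] 64 [0.6502 0.1061 0.042 ]
[ 77.  216.8] 58 [0.3764 0.0573 0.042 ]
[ 85.4 229.3] 55 [0.3894 0.0412 0.042 ]
[ 71.  239.6] 49 [0.3624 0.0207 0.042 ]
```

View pics/w1.png

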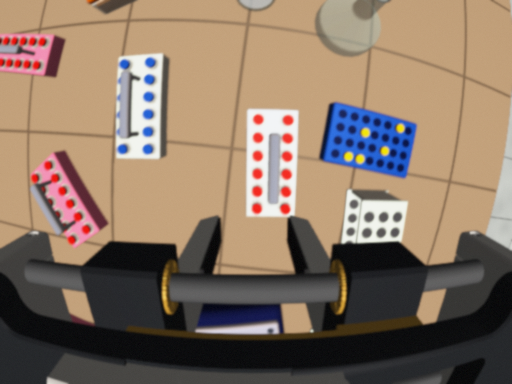

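```bash
python3 -c "
from h import *
to((.6278,.1561,.051),.110)
w=cam('wrist'); print(onz(w,274,168,.075,True))"
```

```text
t 1.97 pos [0.6097 0.1392 0.1956] rpy [-3.1401  0.0054  0.1269] F [ 2.4  5.  -2.5] w 0.0422
delta cm [ 2.09 -1.43 14.45] rv [-0.0014  0.0054  0.0169] rows>= 4.0
[0.62781667 0.16240346 0.075     ]
```

Call:
{"name": "play_rows", "arguments": {
  "steps": [
    [[2.1,-1.4,4,0,0,0.017,0.45],[2.1,-1.4,8,0,0,0.017,0.45],[2.1,-1.4,8,0,0,0.017,0.45],[2.1,-1.4,8,0,0,0.017,0.45]]
  ]
}}

```text
time_s: 2.35
ee_pos: [0.6252, 0.1525, 0.1141]
eef_rot: [-3.141, 0.012, 0.111]
force: [0.2, -0.8, -0.1]
grip_width: 0.0427
```

Run:
```python
from h import *
w=cam('wrist','w2.png')
H=cv2.cvtColor(w['frame'],cv2.COLOR_BGR2HSV)
m=((H[...,0]<6)|(H[...,0]>174))&(H[...,1]>150)&(H[...,2]>90)
for b in blobs(m,40): print(b[0].round(1),b[1],onz(w,*b[0],.042,True).round(4))
to((.6278,.1561,.051),.110)
```

```text
[236.3 137.2] 139 [0.6046 0.2049 0.042 ]
[276.4 137.2] 137 [0.6383 0.2086 0.042 ]
[236.7 161.6] 140 [0.6071 0.1841 0.042 ]
[276.2 161.7] 140 [0.6406 0.1878 0.042 ]
[236.9 185.4] 144 [0.6094 0.1635 0.042 ]
[275.8 185.5] 143 [0.6429 0.1672 0.042 ]
[237.2 208.5] 139 [0.6117 0.1427 0.042 ]
[275.4 208.6] 138 [0.6452 0.1465 0.042 ]
[  7.3 208.5] 72 [0.3373 0.1067 0.042 ]
[ 16.1 223.3] 71 [0.3508 0.0903 0.042 ]
[237.5 230.6] 133 [0.6139 0.122  0.042 ]
[274.9 230.8] 135 [0.6474 0.1256 0.042 ]
[  4.5 235.7] 64 [0.3235 0.0692 0.042 ]
[237.9 251.7] 126 [0.6161 0.1011 0.042 ]
[274.4 251.9] 127 [0.6498 0.1048 0.042 ]
t 2.4 pos [0.6264 0.1525 0.117 ] rpy [-3.141   0.0073  0.1104] F [-0.1 -0.7  0.1] w 0.0424
delta cm [ 0.23 -0.34  6.6 ] rv [-0.0006  0.0073  0.0004] rows>= 2.0
```

Call:
{"name": "play_rows", "arguments": {
  "steps": [
    [[0.18,-0.24,3,0,0.004,0,0.45],[0.18,-0.24,5,0,0.004,0,0.45],[0.18,-0.24,6.6,0,0.004,0,0.45],[0.18,-0.24,6.6,0,0.004,0,0.45],[0.18,-0.24,6.6,0,0.004,0,0.45],[0.18,-0.24,6.6,0,0.004,0,0],[0.18,-0.24,6.6,0,0.004,0,0],[0.18,-0.24,6.6,0,0.004,0,0],[0.18,-0.24,6.6,0,0.004,0,0],[0.18,-0.24,6.6,0,0.004,0,0],[0.18,-0.24,6.6,0,0.004,0,0]]
  ],
  "force": 50
}}

```text
time_s: 3.32
ee_pos: [0.6273, 0.1551, 0.0513]
eef_rot: [-3.141, 0.003, 0.11]
force: [-1.3, -0.2, 2.6]
grip_width: 0.0116
```

```bash
python3 -c "
from h import *
to((.6278,.1561,.051),.110)
print(ctrl.get_obs()['joint_vel'].round(3))"
```

```text
t 3.32 pos [0.6273 0.1551 0.0513] rpy [-3.141   0.0034  0.1105] F [-1.3 -0.2  2.6] w 0.0116
delta cm [ 0.06 -0.1   0.03] rv [-0.0005  0.0034  0.0005] rows>= 1.0
[-0.     0.001 -0.003 -0.001 -0.001 -0.002]
```

Call:
{"name": "play_rows", "arguments": {
  "steps": [
    [[0,0,-1,0,0,0,0],[0,0,-4,0,0,0,0],[0,0,-8,0,0,0,0],[0,0,-12,0,0,0,0],[0,0,-16,0,0,0,0],[-1,1.5,-20,0,0,0.06,0],[-2.5,3.7,-23,0,0,0.15,0],[-4.3,6.3,-24,0,0,0.26,0],[-6.1,9,-24,0,0,0.37,0],[-7.9,11.7,-24,0,0,0.48,0],[-9.7,14.4,-24,0,0,0.59,0],[-11.5,17,-24,0,0,0.7,0],[-13.3,19.7,-24,0,0,0.81,0],[-15.1,22.4,-24,0,0,0.92,0],[-16.9,25,-24,0,0,1.03,0],[-18.7,27.7,-24,0,0,1.14,0],[-20.5,30.4,-24,0,0,1.25,0],[-21.8,32.3,-24,0,0,1.35,0],[-22.8,33.7,-24,0,0,1.4,0],[-23.1,34.2,-24,0,0,1.426,0]]
  ]
}}

```text
time_s: 4.98
ee_pos: [0.4349, -0.212, 0.2923]
eef_rot: [3.138, 0.001, -1.321]
force: [-0.1, -0.6, -3.8]
grip_width: 0.0119
```

Call:
{"name": "play_rows", "arguments": {
  "steps": [
    [[0,0,0,0,0,0,0],[0,0,0,0,0,0,0]]
  ]
}}

```text
time_s: 5.15
ee_pos: [0.435, -0.2118, 0.2925]
eef_rot: [3.138, 0.001, -1.32]
force: [0.0, 0.4, -4.2]
grip_width: 0.0117
```

Run:
```python
from h import *
w=cam('wrist','w3.png'); np.savez('w3.npz',**w)
to((.435,-.21,.29),-1.316)
cv2.imwrite('pics/w3b.png',cv2.resize(w['frame'],(800,600),interpolation=cv2.INTER_CUBIC))
```

```text
t 5.2 pos [ 0.4352 -0.2114  0.2924] rpy [ 3.1381e+00  1.0000e-03 -1.3188e+00] F [ 0.4  0.5 -4.8] w 0.0116
delta cm [-0.14 -0.02  0.24] rv [ 0.0035  0.001  -0.0028] rows>= 1.0
```

View pics/w3b.png

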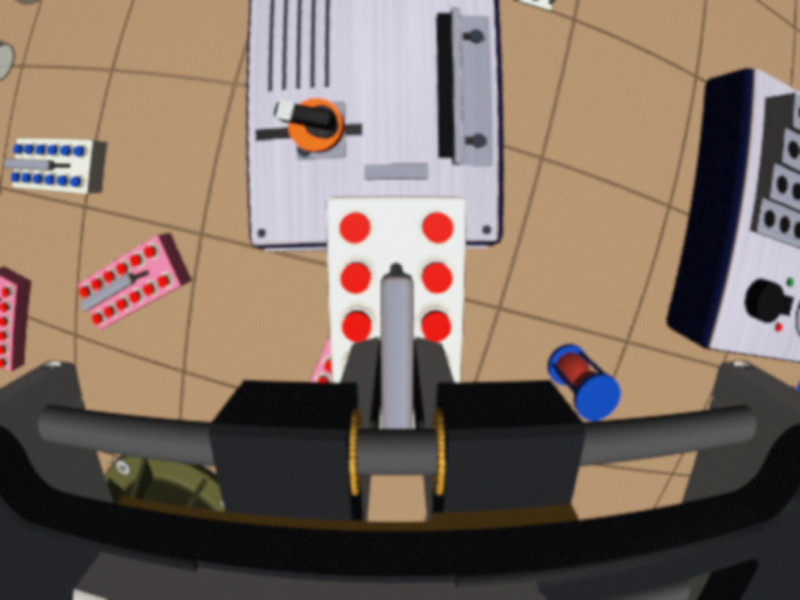

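Run:
```python
from h import *
w=dict(np.load('w3.npz')); k=1/1.5625
f=lambda u,v,z: onz(w,u*k,v*k,z,True)[:2].round(4)
A,B=f(365,166,.112),f(428,163.5,.112)
print('stop',A,B,'len',np.linalg.norm(A-B)); 
L=[f(250,60,.092),f(253,230,.092)]; print('left edge',L, np.degrees(np.arctan2(*(L[0]-L[1])[::-1])))
L2=[f(253,240,.092),f(495,237,.092)]; print('bottom',L2,np.degrees(np.arctan2(*(L2[0]-L2[1])[::-1]))-90)
P=[f(438,14,.112),f(438,156,.112)]; d=P[0]-P[1];print('buffer',P,np.linalg.norm(d),np.degrees(np.arctan2(d[1],d[0])))
r=[f(456,10,.114),f(455,162,.114)]; d=r[0]-r[1];print('rail',r,np.degrees(np.arctan2(d[1],d[0])))
D=f(316,126,.117); print('disc',D, 'mark',f(284,110,.17),'wing other end',f(340,121,.17))
H=cv2.cvtColor(w['frame'],cv2.COLOR_BGR2HSV);m=((H[...,0]>5)&(H[...,0]<16)&(H[...,1]>200)&(H[...,2]>120)).astype(np.uint8)
m[:, :150]=0
c=max(cv2.findContours(m,0,2)[0],key=cv2.contourArea); (cx,cy),rr=cv2.minEnclosingCircle(c); print(cx/k,cy/k,rr/k,f(cx/k,cy/k,.117))
# red stoppers of held carrier: z of underside = tcp z-.051
z=.2923-.051+.042
m=((H[...,0]<6)|(H[...,0]>174))&(H[...,1]>150)&(H[...,2]>90)
for b in blobs(m,100): print(b, onz(w,*b[0],z,True).round(4))
for yaw in (14,14.5,15):
    c,s=np.cos(np.radians(yaw)),np.sin(np.radians(yaw)); ex=np.array([c,s]);ey=np.array([-s,c])
    n1=(A+B)/2+.065*ex
    q=D; # disc centre at clamp + 9mm*(sin k, cos k)
    n2=D-.009*(np.sin(.22)*ex+np.cos(.22)*ey)+.035*ex-.053*ey
    Pm=np.mean(P,0); print(yaw,n1,n2,'diff(ex,ey)',(n1-n2)@ex,(n1-n2)@ey,'buffer-y',(Pm-n1)@ey)
```

```text
stop [ 0.5141 -0.1673] [ 0.5279 -0.2136] len 0.0483128347336399
left edge [array([ 0.5839, -0.047 ]), array([ 0.442 , -0.0857])] 15.255118703057777
bottom [array([ 0.4336, -0.0874]), array([ 0.4856, -0.284 ])] 14.815264980940384
buffer [array([ 0.6494, -0.1912]), array([ 0.5356, -0.2195])] 0.11726606499750898 13.96514222684846
rail [array([ 0.6563, -0.204 ]), array([ 0.5344, -0.2332])] 13.470842944657688
disc [ 0.5357 -0.1235] mark [ 0.5368 -0.1105] wing other end [ 0.5371 -0.1488]
315.625 128.125 26.74584686756134 [ 0.534  -0.1236]
(array([226.66917293, 145.32330827]), np.int32(266)) [ 0.4827 -0.1826  0.2833]
(array([279.83754513, 145.33574007]), np.int32(277)) [ 0.4911 -0.2153  0.2833]
(array([227.23247232, 177.47601476]), np.int32(271)) [ 0.4626 -0.1878  0.2833]
(array([279.3       , 177.42962963]), np.int32(270)) [ 0.471  -0.2204  0.2833]
(array([227.90510949, 208.81751825]), np.int32(274)) [ 0.4421 -0.193   0.2833]
(array([278.433213  , 208.75090253]), np.int32(277)) [ 0.4505 -0.2255  0.2833]
(array([366.46788991, 234.68348624]), np.int32(218)) [ 0.4471 -0.2928  0.2833]
14 [ 0.58406922 -0.17472508] [ 0.5827013  -0.17545574] diff(ex,ey) 0.0015040485210729975 0.0003780300351125341 buffer-y -0.03175482185688858
14.5 [ 0.5839296 -0.1741753] [ 0.58315291 -0.1750436 ] diff(ex,ey) 0.0009693550227248523 0.0006461785802613939 buffer-y -0.03232757013152637
15 [ 0.58378518 -0.17362676] [ 0.5836009  -0.17462754] diff(ex,ey) 0.0004370218916647709 0.0009189829369293535 buffer-y -0.03289785653653736
```

```bash
python3 -c "
from h import *
to((.5903,-.1684,.165),-1.316)"
```

```text
t 5.2 pos [ 0.4352 -0.2114  0.2924] rpy [ 3.1381e+00  1.0000e-03 -1.3188e+00] F [ 0.4  0.5 -4.8] w 0.0116
delta cm [ -0.29 -16.14  12.69] rv [ 0.0035  0.001  -0.0028] rows>= 5.0
```

Call:
{"name": "play_rows", "arguments": {
  "steps": [
    [[0,-1,0,0.0035,0,-0.003,0],[-0.1,-3.5,0,0.0035,0,-0.003,0],[-0.15,-7,0,0.0035,0,-0.003,0],[-0.2,-10.5,0,0.0035,0,-0.003,0],[-0.3,-14,0,0.0035,0,-0.003,0],[-0.3,-15.5,0,0.0035,0,-0.003,0],[-0.3,-16.1,0.5,0.0035,0,-0.003,0],[-0.3,-16.1,2.5,0.0035,0,-0.003,0],[-0.3,-16.1,4.5,0.0035,0,-0.003,0],[-0.3,-16.1,6.5,0.0035,0,-0.003,0],[-0.3,-16.1,8,0.0035,0,-0.003,0],[-0.3,-16.1,9.5,0.0035,0,-0.003,0],[-0.3,-16.1,11,0.0035,0,-0.003,0],[-0.3,-16.1,12,0.0035,0,-0.003,0],[-0.3,-16.1,12.5,0.0035,0,-0.003,0],[-0.3,-16.1,12.7,0.0035,0,-0.003,0],[-0.3,-16.1,12.7,0.0035,0,-0.003,0],[-0.3,-16.1,12.7,0.0035,0,-0.003,0]]
  ]
}}

```text
time_s: 6.7
ee_pos: [0.5902, -0.1684, 0.1657]
eef_rot: [-3.141, 0.0, -1.316]
force: [0.7, -0.3, -4.4]
grip_width: 0.0117
```

Run:
```python
from h import *
to((.5903,-.1684,.145),-1.316)
w=cam('wrist','w4.png'); s=cam('side','s4.png')
a=cv2.resize(w['frame'],(560,420)); b=cv2.resize(s['frame'][110:215,205:310],(420,420),interpolation=cv2.INTER_CUBIC)
cv2.imwrite('pics/m4.png',cv2.resize(np.hstack([a,b]),(800,343)))
```

```text
t 6.7 pos [ 0.5902 -0.1684  0.1657] rpy [-3.1406e+00  3.0000e-04 -1.3157e+00] F [ 0.7 -0.3 -4.4] w 0.0117
delta cm [ 0.   -0.01  2.07] rv [-0.001   0.0003  0.0003] rows>= 1.0
```

View pics/m4.png

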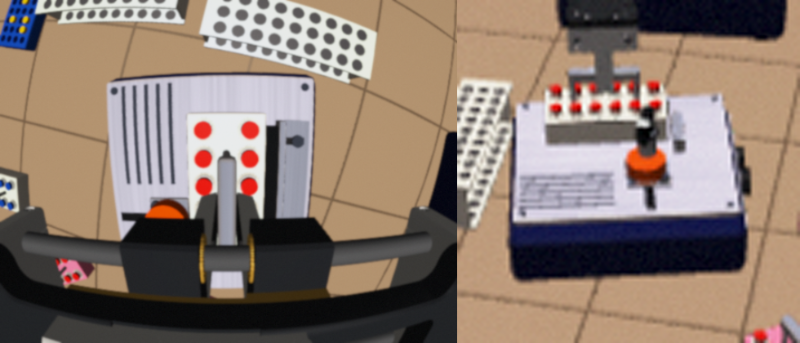

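Call:
{"name": "play_rows", "arguments": {
  "steps": [
    [[0,0,0.5,0,0,0,0],[0,0,1,0,0,0,0],[0,0,1.5,0,0,0,0],[0,0,1.8,0,0,0,0],[0,0,2,0,0,0,0],[0,0,2.1,0,0,0,0],[0,0,2.15,0,0,0,0],[0,0,2.2,0,0,0,0],[0,0,2.2,0,0,0,0],[0,0,2.2,0,0,0,0]]
  ]
}}

```text
time_s: 7.63
ee_pos: [0.5903, -0.1684, 0.1439]
eef_rot: [-3.14, 0.0, -1.316]
force: [-0.1, 0.5, -3.7]
grip_width: 0.0113
```

Call:
{"name": "play_rows", "arguments": {
  "steps": [
    [[0,0,0.03,0,0,0,0],[0,0,0.06,0,0,0,0],[0,0,0.09,0,0,0,0],[0,0,0.09,0,0,0,0],[0,0,0.09,0,0,0,0]]
  ]
}}

```text
time_s: 8.05
ee_pos: [0.5904, -0.1685, 0.1433]
eef_rot: [-3.14, -0.0, -1.316]
force: [0.5, 0.7, -0.2]
grip_width: 0.0113
```

Call:
{"name": "play_rows", "arguments": {
  "steps": [
    [[0,0.1,0,0,0,0,0],[0,0.2,0,0,0,0,0],[0,0.3,0,0,0,0,0],[0,0.35,0,0,0,0,0],[0,0.4,0,0,0,0,0],[0,0.4,0,0,0,0,0]]
  ]
}}

```text
time_s: 8.55
ee_pos: [0.5864, -0.1695, 0.1433]
eef_rot: [-3.14, -0.0, -1.316]
force: [-0.4, 0.9, -1.7]
grip_width: 0.0111
```

Call:
{"name": "play_rows", "arguments": {
  "steps": [
    [[0,0.05,0,0,0,0,0],[0,0.1,0,0,0,0,0],[0,0.15,0,0,0,0,0],[0,0.2,0,0,0,0,0],[0,0.2,0,0,0,0,0]]
  ]
}}

```text
time_s: 8.97
ee_pos: [0.5844, -0.1701, 0.1433]
eef_rot: [-3.14, -0.0, -1.316]
force: [-0.5, 0.9, -2.6]
grip_width: 0.0115
```

Call:
{"name": "play_rows", "arguments": {
  "steps": [
    [[0,0.05,0,0,0,0,0],[0,0.1,0,0,0,0,0],[0,0.1,0,0,0,0,0]]
  ]
}}

```text
time_s: 9.22
ee_pos: [0.5835, -0.1703, 0.1434]
eef_rot: [-3.14, -0.0, -1.316]
force: [1.5, 0.1, -3.4]
grip_width: 0.0116
```

Call:
{"name": "play_rows", "arguments": {
  "steps": [
    [[0,0.04,0,0,0,0,0],[0,0.08,0,0,0,0,0],[0,0.08,0,0,0,0,0]]
  ]
}}

```text
time_s: 9.47
ee_pos: [0.5832, -0.1703, 0.1437]
eef_rot: [-3.138, -0.001, -1.316]
force: [4.9, 2.9, -1.4]
grip_width: 0.0114
```

Call:
{"name": "play_rows", "arguments": {
  "steps": [
    [[0.05,0.03,0.02,0,0,0,0],[0.1,0.03,0.02,0,0,0,0],[0.15,0.03,0.02,0,0,0,0],[0.2,0.03,0.02,0,0,0,0],[0.25,0.03,0.02,0,0,0,0],[0.3,0.03,0.02,0,0,0,0],[0.3,0.03,0.02,0,0,0,0]]
  ]
}}

```text
time_s: 10.05
ee_pos: [0.584, -0.173, 0.1437]
eef_rot: [-3.137, -0.0, -1.316]
force: [4.6, 3.9, -1.1]
grip_width: 0.0117
```

Call:
{"name": "play_rows", "arguments": {
  "steps": [
    [[0.05,0.03,0,0,0,0,0],[0.1,0.03,0,0,0,0,0],[0.1,0.03,0,0,0,0,0]]
  ]
}}

```text
time_s: 10.3
ee_pos: [0.5841, -0.1739, 0.1438]
eef_rot: [-3.137, -0.0, -1.316]
force: [3.7, 3.2, -1.6]
grip_width: 0.0116
```

Call:
{"name": "play_rows", "arguments": {
  "steps": [
    [[0.05,0.03,0,0,0,0,0],[0.1,0.03,0,0,0,0,0],[0.1,0.03,0,0,0,0,0]]
  ]
}}

```text
time_s: 10.55
ee_pos: [0.5843, -0.1747, 0.1439]
eef_rot: [-3.136, 0.0, -1.316]
force: [3.8, 4.1, -0.8]
grip_width: 0.0113
```

Call:
{"name": "play_rows", "arguments": {
  "steps": [
    [[0.05,0,0.02,-0.004,0,0,0],[0.1,0,0.02,-0.004,0,0,0],[0.1,0,0.02,-0.004,0,0,0]]
  ]
}}

```text
time_s: 10.8
ee_pos: [0.5846, -0.1756, 0.1437]
eef_rot: [-3.14, 0.001, -1.316]
force: [3.6, 2.3, -1.8]
grip_width: 0.0116
```

Call:
{"name": "play_rows", "arguments": {
  "steps": [
    [[0.05,0.01,0,0,0,0,0],[0.1,0.01,0,0,0,0,0],[0.1,0.01,0,0,0,0,0]]
  ]
}}

```text
time_s: 11.05
ee_pos: [0.5848, -0.1762, 0.1437]
eef_rot: [-3.14, 0.001, -1.315]
force: [2.6, 5.3, -0.6]
grip_width: 0.0115
```

Call:
{"name": "play_rows", "arguments": {
  "steps": [
    [[0.05,0.02,0,0,0,0,0],[0.1,0.02,0,0,0,0,0],[0.1,0.02,0,0,0,0,0]]
  ]
}}

```text
time_s: 11.3
ee_pos: [0.5848, -0.1765, 0.1439]
eef_rot: [-3.14, 0.003, -1.315]
force: [2.7, 7.2, 0.2]
grip_width: 0.0115
```

Run:
```python
from h import *
to((.5836,-.1743,.1437),-1.316)
o=ctrl.get_obs(); y=np.radians(14.6); ex=np.array([np.cos(y),np.sin(y)]);ey=np.array([-ex[1],ex[0]])
d=o['ee_pos'][:2]-[.5836,-.1743]; print('nest xy',d@ex,d@ey,'F',o['force'][:2]@ex,o['force'][:2]@ey,o['moment'])
```

```text
t 11.3 pos [ 0.5848 -0.1765  0.1439] rpy [-3.1401e+00  2.6000e-03 -1.3150e+00] F [2.7 7.2 0.2] w 0.0115
delta cm [-0.25  0.06  0.02] rv [-0.0015  0.0026  0.001 ] rows>= 1.0
nest xy 0.0006442043965297689 -0.0024752055830073285 F 4.436863482575468 6.289035775265084 [ 1.53980005 -0.43876643  0.05180359]
```

Call:
{"name": "play_rows", "arguments": {
  "steps": [
    [[0,0,0,0,0,0,0.3],[0,0,0,0,0,0,0.3],[0,0,0,0,0,0,0.3],[0,0,0,0,0,0,0.3],[0,0,-0.5,0,0,0,0.3],[0,0,-2,0,0,0,0.3],[0,0,-5,0,0,0,0.3],[0,0,-9,0,0,0,0.3],[0,0,-12,0,0,0,0.3],[0,0,-12,0,0,0,0.3]]
  ]
}}

```text
time_s: 12.13
ee_pos: [0.5861, -0.1776, 0.2713]
eef_rot: [-3.132, -0.003, -1.315]
force: [0.2, 0.0, 0.8]
grip_width: 0.028
```

Run:
```python
from h import *
to((.53,-.13,.25),-1.316)
o=ctrl.get_obs();print(o['moment'])
w=cam('wrist','w5.png'); np.savez('w5.npz',**w); t=cam('top','t5.png')
H=cv2.cvtColor(w['frame'],cv2.COLOR_BGR2HSV)
m=((H[...,0]<6)|(H[...,0]>174))&(H[...,1]>150)&(H[...,2]>90)
y=np.radians(14.6); ex=np.array([np.cos(y),np.sin(y)]);ey=np.array([-ex[1],ex[0]])
for b in blobs(m,60):
    p=onz(w,*b[0],.134,True); d=p[:2]-[.5836,-.1743]; print(b[0].round(1),b[1],'nest mm',(d@ex*1e3).round(1),(d@ey*1e3).round(1))
cv2.imwrite('pics/w5b.png',cv2.resize(w['frame'],(800,600),interpolation=cv2.INTER_CUBIC))
```

```text
t 12.13 pos [ 0.5861 -0.1776  0.2713] rpy [-3.1319 -0.0033 -1.3152] F [0.2 0.  0.8] w 0.028
delta cm [-6.03  4.25  2.07] rv [-0.0097 -0.0033  0.0008] rows>= 2.0
[ 0.00363524 -0.03693404  0.00744172]
[234.6 138.5] 79 nest mm 54.3 15.3
[266.4 138.3] 81 nest mm 54.5 -18.5
[235.  158.1] 80 nest mm 33.2 15.1
[266.5 157.7] 83 nest mm 33.6 -18.7
[235.3 177.1] 84 nest mm 12.4 14.9
[266.4 176.8] 85 nest mm 12.8 -18.7
[235.7 195.6] 84 nest mm -8.2 14.8
[266.3 195.6] 84 nest mm -8.2 -18.9
[235.7 214.2] 89 nest mm -29.5 15.1
[266.3 213.7] 82 nest mm -28.9 -19.1
[235.8 231.4] 92 nest mm -50.0 15.3
[266.  231.5] 78 nest mm -50.1 -19.0
```

View pics/w5b.png

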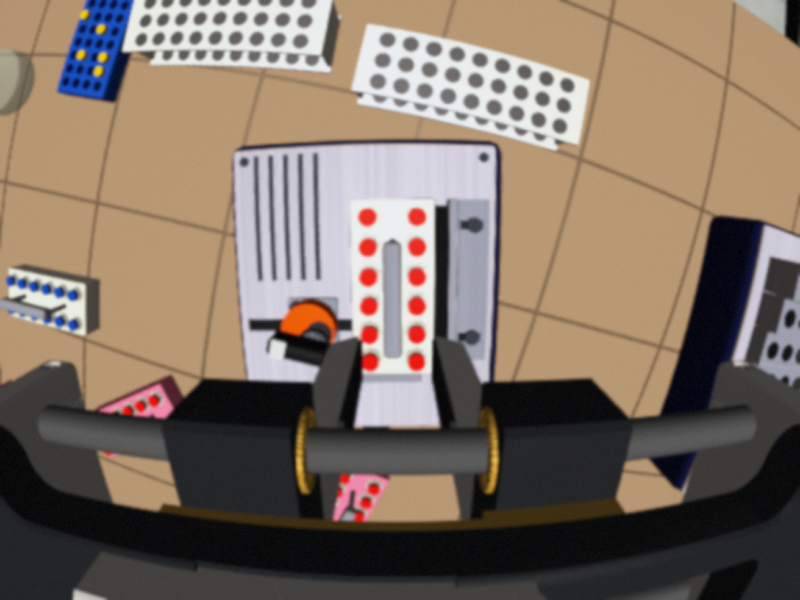

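```bash
python3 -c "
from h import *
to((.5366,-.132,.225),0.0)"
```

```text
t 12.23 pos [ 0.5849 -0.1771  0.2649] rpy [-3.1386e+00  1.3000e-03 -1.3151e+00] F [-0.1 -1.2 -0.1] w 0.0282
delta cm [-5.58  3.54  3.99] rv [-3.5000e-03 -9.0000e-04 -1.3151e+00] rows>= 11.0
```

Call:
{"name": "play_rows", "arguments": {
  "steps": [
    [[-2,1,0,0,0,-0.12,0.45],[-3.5,2,0,0,0,-0.24,0.45],[-5.58,3.54,0,0,0,-0.36,0.45],[-5.58,3.54,0,0,0,-0.48,0.45],[-5.58,3.54,1,0,0,-0.6,0.45],[-5.58,3.54,2,0,0,-0.72,0.45],[-5.58,3.54,3,0,0,-0.84,0.45],[-5.58,3.54,4,0,0,-0.96,0.45],[-5.58,3.54,4,0,0,-1.08,0.45],[-5.58,3.54,4,0,0,-1.2,0.45],[-5.58,3.54,4,0,0,-1.315,0.45],[-5.58,3.54,4,0,0,-1.315,0.45],[-5.58,3.54,4,0,0,-1.315,0.45],[-5.58,3.54,4,0,0,-1.315,0.45]]
  ]
}}

```text
time_s: 13.4
ee_pos: [0.5364, -0.1319, 0.2242]
eef_rot: [-3.139, -0.002, -0.004]
force: [-0.4, 1.2, -0.2]
grip_width: 0.0423
```

Run:
```python
from h import *
to((.5366,-.132,.143),0.0)
w=cam('wrist','w6.png'); np.savez('w6.npz',**w)
print([np.round(proj(w,(.5366,-.132,z),True),1) for z in (.17,.117)])
cv2.imwrite('pics/w6b.png',cv2.resize(w['frame'],(800,600),interpolation=cv2.INTER_CUBIC))
```

```text
t 13.4 pos [ 0.5364 -0.1319  0.2242] rpy [-3.1393e+00 -1.5000e-03 -4.2000e-03] F [-0.4  1.2 -0.2] w 0.0423
delta cm [0.01 0.03 8.12] rv [-0.0023 -0.0015 -0.0042] rows>= 2.0
[array([252.7, 205.5]), array([252.8, 191. ])]
```

View pics/w6b.png

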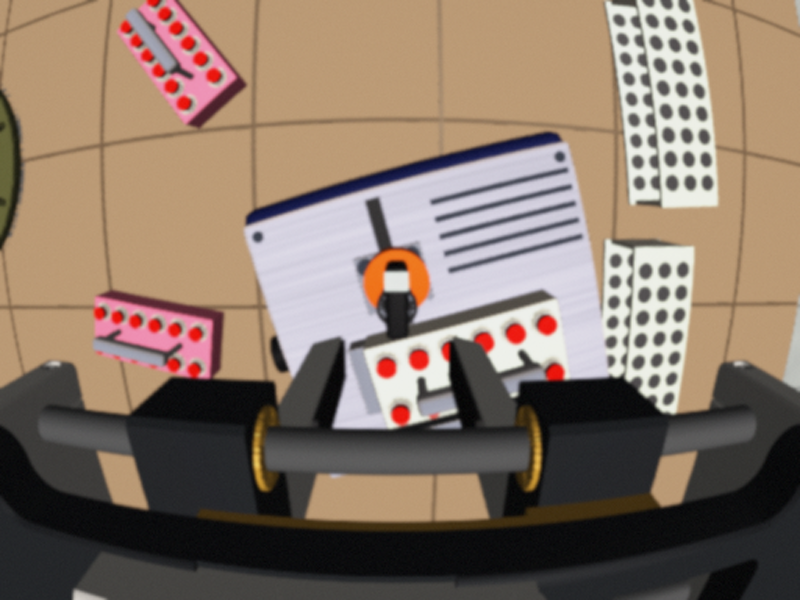

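Call:
{"name": "play_rows", "arguments": {
  "steps": [
    [[0.08,0,2.5,0,0,0,0.45],[0.08,0,5,0,0,0,0.45],[0.08,0,7,0,0,0,0.45],[0.08,0,8.1,0,0,0,0.45],[0.08,0,8.1,0,0,0,0.45],[0.08,0,8.1,0,0,0,0.45]]
  ]
}}

```text
time_s: 13.95
ee_pos: [0.5375, -0.1318, 0.1438]
eef_rot: [-3.139, -0.002, -0.004]
force: [-0.6, 0.0, 0.5]
grip_width: 0.0422
```

Call:
{"name": "play_rows", "arguments": {
  "steps": [
    [[0,0,0,0,0,0,0],[0,0,0,0,0,0,0],[0,0,0,0,0,0,0],[0,0,0,0,0,0,0],[0,0,0,0,0,0,0]]
  ],
  "force": 30
}}

```text
time_s: 14.37
ee_pos: [0.5374, -0.1318, 0.1449]
eef_rot: [-3.14, -0.002, -0.004]
force: [-24.0, 1.6, 14.5]
grip_width: 0.0125
```

```bash
python3 -c "
from h import *
to((.5372,-.132,.143),0.0);print(ctrl.get_obs()['moment'])"
```

```text
t 14.37 pos [ 0.5374 -0.1318  0.1449] rpy [-3.1396e+00 -1.7000e-03 -4.4000e-03] F [-24.    1.6  14.5] w 0.0125
delta cm [-0.02  0.02  0.19] rv [-0.002  -0.0017 -0.0044] rows>= 1.0
[0.12914194 4.44228138 0.10809264]
```

Call:
{"name": "play_rows", "arguments": {
  "steps": [
    [[-0.05,0,0,0,0,0,0],[-0.05,0,-0.03,0,0,0,0],[-0.05,0,-0.03,0,0,0,0]]
  ]
}}

```text
time_s: 14.62
ee_pos: [0.5365, -0.1319, 0.1451]
eef_rot: [-3.139, -0.001, -0.004]
force: [-3.4, 0.6, -1.1]
grip_width: 0.0116
```

Call:
{"name": "play_rows", "arguments": {
  "steps": [
    [[-0.01,0,0,0,0,0.06,0],[-0.01,0,0,0,0,0.18,0],[-0.01,0,0,0,0,0.3,0],[-0.01,0,0,0,0,0.4,0],[-0.01,0,0,0,0,0.5,0],[-0.01,0,0,0,0,0.5,0]]
  ],
  "force": 55
}}

```text
time_s: 15.12
ee_pos: [0.5357, -0.1317, 0.1451]
eef_rot: [-3.14, 0.002, -0.511]
force: [-7.9, 2.2, 1.8]
grip_width: 0.0114
```

```bash
cat >> h.py <<'E'
def knob():
    o=ctrl.get_obs(); k=.255-o['eef_rot'][2]
    y=np.radians(14.6); ex=np.array([np.cos(y),np.sin(y)]);ey=np.array([-ex[1],ex[0]])
    Rc=R.from_euler('xyz',o['eef_rot']); print('t',o['time_s'],'knob',round(k,3),'pos',o['ee_pos'].round(4),'Ftool',Rc.inv().apply(o['force']).round(1),'M',o['moment'].round(3))
E
python3 -c "
from h import *
knob()"
```

```text
t 15.1167 knob 0.766 pos [ 0.5357 -0.1317  0.1451] Ftool [-8.   1.9 -1.8] M [ 0.175  1.392 -0.007]
```

Call:
{"name": "play_rows", "arguments": {
  "steps": [
    [[-0.03,0,0,0,0,0.1,0],[-0.03,0,0,0,0,0.2,0],[-0.03,0,0,0,0,0.3,0],[-0.03,0,0,0,0,0.4,0],[-0.03,0,0,0,0,0.5,0]]
  ]
}}

```text
time_s: 15.53
ee_pos: [0.535, -0.1311, 0.1451]
eef_rot: [3.141, 0.004, -1.016]
force: [-8.1, 4.0, 2.2]
grip_width: 0.0118
```

```bash
python3 -c "
from h import *
knob()"
```

```text
t 15.5333 knob 1.271 pos [ 0.535  -0.1311  0.1451] Ftool [-7.7  4.8 -2.2] M [0.57  1.095 0.148]
```

Call:
{"name": "play_rows", "arguments": {
  "steps": [
    [[0,0,0,0,0,0,0.25],[0,0,0,0,0,0,0.25],[-0.03,-0.16,0.15,0,0,0,0.25],[-0.03,-0.16,0.15,0,0,0,0.25],[-0.03,-0.16,0.15,0,0,0,0.25],[-0.03,-0.16,0.15,0,0,0,0],[-0.03,-0.16,0.15,0,0,0,0],[-0.03,-0.16,0.15,0,0,0,0],[-0.03,-0.16,0.15,0,0,0,0]]
  ]
}}

```text
time_s: 16.28
ee_pos: [0.5366, -0.1302, 0.1445]
eef_rot: [-3.141, 0.003, -1.015]
force: [-1.7, 1.0, 6.0]
grip_width: 0.0116
```

```bash
python3 -c "
from h import *
knob()"
```

```text
t 16.2833 knob 1.27 pos [ 0.5366 -0.1302  0.1445] Ftool [-1.8  1.  -6. ] M [-0.446  0.003 -0.024]
```

Call:
{"name": "play_rows", "arguments": {
  "steps": [
    [[0,0,0,0,0,0.05,0],[0,0,0,0,0,0.1,0],[0,0,0,0,0,0.15,0],[0,0,0,0,0,0.2,0]]
  ]
}}

```text
time_s: 16.62
ee_pos: [0.5366, -0.13, 0.1447]
eef_rot: [-3.142, 0.003, -1.217]
force: [-0.8, 1.7, 2.3]
grip_width: 0.0115
```

```bash
python3 -c "
from h import *
knob()"
```

```text
t 16.6167 knob 1.472 pos [ 0.5366 -0.13    0.1447] Ftool [-1.9  0.2 -2.3] M [0.264 0.285 0.103]
```

Call:
{"name": "play_rows", "arguments": {
  "steps": [
    [[0,0,0,0,0,0.05,0],[0,0,0,0,0,0.1,0],[0,0,0,0,0,0.15,0]]
  ]
}}

```text
time_s: 16.87
ee_pos: [0.5365, -0.13, 0.1447]
eef_rot: [3.141, 0.003, -1.37]
force: [-0.5, 0.6, 0.2]
grip_width: 0.0114
```

```bash
python3 -c "
from h import *
knob()"
```

```text
t 16.8667 knob 1.625 pos [ 0.5365 -0.13    0.1447] Ftool [-0.7  0.4 -0.2] M [ 0.01  -0.068  0.05 ]
```

Call:
{"name": "play_rows", "arguments": {
  "steps": [
    [[0,0,0,0,0,0.05,0],[0,0,0,0,0,0.1,0],[0,0,0,0,0,0.15,0]]
  ]
}}

```text
time_s: 17.12
ee_pos: [0.5366, -0.13, 0.1447]
eef_rot: [3.141, 0.003, -1.522]
force: [-0.9, 0.6, 0.1]
grip_width: 0.0114
```

```bash
python3 -c "
from h import *
knob()"
```

```text
t 17.1167 knob 1.777 pos [ 0.5366 -0.13    0.1447] Ftool [-0.6  0.9 -0.1] M [-0.046 -0.044  0.096]
```

Call:
{"name": "play_rows", "arguments": {
  "steps": [
    [[0,0,0,0,0,0.05,0],[0,0,0,0,0,0.1,0]]
  ]
}}

```text
time_s: 17.28
ee_pos: [0.5365, -0.13, 0.1447]
eef_rot: [3.14, 0.003, -1.624]
force: [-0.2, -0.3, 0.0]
grip_width: 0.0116
```

```bash
python3 -c "
from h import *
knob()"
```

```text
t 17.2833 knob 1.879 pos [ 0.5365 -0.13    0.1447] Ftool [ 0.3  0.2 -0. ] M [-0.008 -0.07   0.105]
```

Call:
{"name": "play_rows", "arguments": {
  "steps": [
    [[0,0,0,0,0,0.03,0],[0,0,0,0,0,0.06,0]]
  ]
}}

```text
time_s: 17.45
ee_pos: [0.5365, -0.13, 0.1447]
eef_rot: [3.14, 0.003, -1.685]
force: [-0.4, -0.4, -0.2]
grip_width: 0.0115
```

```bash
python3 -c "
from h import *
knob()"
```

```text
t 17.45 knob 1.94 pos [ 0.5365 -0.13    0.1447] Ftool [0.5 0.3 0.2] M [-0.07  -0.085  0.091]
```

Call:
{"name": "play_rows", "arguments": {
  "steps": [
    [[0,0,0,0,0,0.03,0],[0,0,0,0,0,0.06,0]]
  ]
}}

```text
time_s: 17.62
ee_pos: [0.5365, -0.13, 0.1447]
eef_rot: [3.14, 0.003, -1.747]
force: [0.3, -0.0, -0.1]
grip_width: 0.0115
```

```bash
python3 -c "
from h import *
knob()"
```

```text
t 17.6167 knob 2.002 pos [ 0.5365 -0.13    0.1447] Ftool [-0.  -0.3  0.1] M [ 0.014 -0.089  0.052]
```

Call:
{"name": "play_rows", "arguments": {
  "steps": [
    [[0,0,0,0,0,0.03,0],[0,0,0,0,0,0.06,0]]
  ]
}}

```text
time_s: 17.78
ee_pos: [0.5365, -0.13, 0.1447]
eef_rot: [3.14, 0.003, -1.808]
force: [-0.2, 0.7, -0.7]
grip_width: 0.0116
```

```bash
python3 -c "
from h import *
knob()"
```

```text
t 17.7833 knob 2.063 pos [ 0.5365 -0.13    0.1447] Ftool [-0.6  0.4  0.8] M [ 0.013 -0.031  0.091]
```

Call:
{"name": "play_rows", "arguments": {
  "steps": [
    [[0,0,0,0,0,0.03,0],[0,0,0,0,0,0.06,0]]
  ]
}}

```text
time_s: 17.95
ee_pos: [0.5365, -0.13, 0.1447]
eef_rot: [3.14, 0.003, -1.869]
force: [-0.9, -0.7, -0.1]
grip_width: 0.0117
```

```bash
python3 -c "
from h import *
knob()"
```

```text
t 17.95 knob 2.124 pos [ 0.5365 -0.13    0.1447] Ftool [0.9 0.6 0.1] M [ 0.042 -0.101  0.11 ]
```

Call:
{"name": "play_rows", "arguments": {
  "steps": [
    [[0,0,0,0,0,0.03,0],[0,0,0,0,0,0.05,0]]
  ]
}}

```text
time_s: 18.12
ee_pos: [0.5365, -0.13, 0.1447]
eef_rot: [3.14, 0.002, -1.921]
force: [-0.3, -0.3, 0.0]
grip_width: 0.0118
```

```bash
python3 -c "
from h import *
knob()"
```

```text
t 18.1167 knob 2.176 pos [ 0.5365 -0.13    0.1447] Ftool [ 0.4  0.1 -0. ] M [-0.053 -0.086  0.09 ]
```

Call:
{"name": "play_rows", "arguments": {
  "steps": [
    [[0,0,0,0,0,0.03,0],[0,0,0,0,0,0.05,0]]
  ]
}}

```text
time_s: 18.28
ee_pos: [0.5365, -0.13, 0.1447]
eef_rot: [3.14, 0.002, -1.972]
force: [0.6, 0.6, 0.4]
grip_width: 0.0114
```

```bash
python3 -c "
from h import *
knob()"
```

```text
t 18.2833 knob 2.227 pos [ 0.5365 -0.13    0.1447] Ftool [-0.8 -0.4 -0.4] M [ 0.007 -0.112  0.16 ]
```

Call:
{"name": "play_rows", "arguments": {
  "steps": [
    [[0,0,0,0,0,0.03,0],[0,0,0,0,0,0.03,0]]
  ]
}}

```text
time_s: 18.45
ee_pos: [0.5365, -0.13, 0.1447]
eef_rot: [3.14, 0.002, -2.003]
force: [0.9, 0.5, 0.6]
grip_width: 0.0115
```

```bash
python3 -c "
from h import *
knob()"
```

```text
t 18.45 knob 2.258 pos [ 0.5365 -0.13    0.1447] Ftool [-0.8 -0.6 -0.6] M [-0.031 -0.103  0.129]
```

Call:
{"name": "play_rows", "arguments": {
  "steps": [
    [[0,0,0,0,0,0.03,0],[0,0,0,0,0,0.03,0]]
  ]
}}

```text
time_s: 18.62
ee_pos: [0.5365, -0.13, 0.1447]
eef_rot: [3.14, 0.002, -2.033]
force: [-0.3, 0.7, 0.2]
grip_width: 0.0113
```

```bash
python3 -c "
from h import *
knob()"
```

```text
t 18.6167 knob 2.288 pos [ 0.5365 -0.13    0.1447] Ftool [-0.5  0.6 -0.2] M [ 0.09  -0.125  0.179]
```

Call:
{"name": "play_rows", "arguments": {
  "steps": [
    [[0,0,0,0,0,0.03,0],[0,0,0,0,0,0.04,0]]
  ]
}}

```text
time_s: 18.78
ee_pos: [0.5365, -0.1299, 0.1447]
eef_rot: [3.14, 0.002, -2.073]
force: [-0.1, 0.2, -0.3]
grip_width: 0.0115
```

```bash
python3 -c "
from h import *
knob()"
```

```text
t 18.7833 knob 2.328 pos [ 0.5365 -0.1299  0.1447] Ftool [-0.1  0.1  0.3] M [-0.012 -0.109  0.293]
```

Call:
{"name": "play_rows", "arguments": {
  "steps": [
    [[0,0,0,0,0,0.03,0],[0,0,0,0,0,0.03,0]]
  ]
}}

```text
time_s: 18.95
ee_pos: [0.5365, -0.1299, 0.1447]
eef_rot: [3.139, 0.002, -2.103]
force: [-1.1, 0.5, 0.1]
grip_width: 0.0116
```

```bash
python3 -c "
from h import *
knob()"
```

```text
t 18.95 knob 2.358 pos [ 0.5365 -0.1299  0.1447] Ftool [ 0.2  1.2 -0.1] M [ 0.017 -0.117  0.239]
```

```bash
cat >> h.py <<'E'
def torq(n=6):
    m=[]
    for _ in range(n): m.append(ctrl.get_obs()['moment'][2]); ctrl.camera('wrist')
    o=ctrl.get_obs();k=.255-o['eef_rot'][2];b=21-9*np.cos(k)
    T=np.mean(m); print('t',round(o['time_s'],2),'knob',round(k,3),'M',T.round(3),'+-',(np.std(m)/n**.5).round(3),'F',[round(float((T-.08)*1e3/(9*np.sin(k)+mu*b)),1) for mu in (.28,.35,.42)])
E
python3 -c "
from h import *
torq()"
```

```text
t 19.25 knob 2.357 M 0.221 +- 0.017 F [10.0, 8.8, 7.9]
```

Call:
{"name": "play_rows", "arguments": {
  "steps": [
    [[0,0,0,0,0,0.03,0],[0,0,0,0,0,0.04,0]]
  ]
}}

```text
time_s: 19.42
ee_pos: [0.5366, -0.1299, 0.1447]
eef_rot: [3.139, 0.002, -2.143]
force: [-0.5, 0.5, 0.1]
grip_width: 0.0115
```

```bash
python3 -c "
from h import *
torq()"
```

```text
t 19.72 knob 2.397 M 0.351 +- 0.01 F [19.6, 17.2, 15.3]
```

Call:
{"name": "play_rows", "arguments": {
  "steps": [
    [[0,0,0,0,0,0.02,0],[0,0,0,0,0,0.03,0]]
  ]
}}

```text
time_s: 19.88
ee_pos: [0.5366, -0.1299, 0.1447]
eef_rot: [3.139, 0.002, -2.173]
force: [-0.7, 0.4, -0.2]
grip_width: 0.0117
```

```bash
python3 -c "
from h import *
torq(8); knob()"
```

```text
t 20.28 knob 2.427 M 0.399 +- 0.018 F [23.3, 20.4, 18.1]
t 20.2833 knob 2.427 pos [ 0.5365 -0.1299  0.1447] Ftool [0.1 0.8 0.2] M [ 0.143 -0.143  0.342]
```

Call:
{"name": "play_rows", "arguments": {
  "steps": [
    [[0,0,0,0,0,0,0.25],[0,0,0,0,0,0,0.25],[0,0,0,0,0,0,0.25],[0,0,0,0,0,0,0.25],[0,0,-1,0,0,0,0.25],[0,0,-4,0,0,0,0.25],[0,0,-8,0,0,0,0.25],[0,0,-12,0,0,0,0.25],[0,0,-14,0,0,0,0.25],[0,0,-14,0,0,0,0.25],[0,0,-14,0,0,0,0.25]]
  ]
}}

```text
time_s: 21.2
ee_pos: [0.5368, -0.1304, 0.2859]
eef_rot: [3.141, 0.002, -2.172]
force: [0.3, 0.1, 0.0]
grip_width: 0.0235
```

Run:
```python
from h import *
w=cam('wrist','w7.png')
H=cv2.cvtColor(w['frame'],cv2.COLOR_BGR2HSV)
m=((H[...,0]<6)|(H[...,0]>174))&(H[...,1]>150)&(H[...,2]>90)
y=np.radians(14.6); ex=np.array([np.cos(y),np.sin(y)]);ey=np.array([-ex[1],ex[0]])
for b in blobs(m,50):
    p=onz(w,*b[0],.134,True); d=p[:2]-[.5836,-.1743]; print(b[0].round(1),b[1],'nest mm',(d@ex*1e3).round(1),(d@ey*1e3).round(1))
to((.5366,-.13,.2847),-2.17)
cv2.imwrite('pics/w7b.png',cv2.resize(w['frame'],(800,600),interpolation=cv2.INTER_CUBIC))
```

```text
[237.6  82.5] 77 nest mm 54.0 -19.6
[252.1  94.2] 72 nest mm 33.2 -20.0
[217.8 105.4] 77 nest mm 53.9 14.1
[266.5 106.3] 74 nest mm 12.4 -20.1
[232.1 117.2] 70 nest mm 33.1 13.8
[280.7 118.7] 70 nest mm -8.5 -20.1
[246.6 129.4] 71 nest mm 12.0 13.7
[294.8 131.1] 73 nest mm -29.4 -20.3
[260.9 141.5] 73 nest mm -8.9 13.6
[308.5 143.4] 77 nest mm -50.3 -20.4
[449.7 154.4] 253 nest mm -200.7 -143.7
[275.  153.6] 76 nest mm -29.6 13.4
[288.8 165.7] 76 nest mm -50.5 13.3
t 21.25 pos [ 0.5364 -0.1303  0.2844] rpy [ 3.1388e+00  1.8000e-03 -2.1716e+00] F [-0.5  0.6  0.1] w 0.0235
delta cm [-0.03 -0.   -0.03] rv [ 0.0028  0.0018 -0.0016] rows>= 1.0
```

View pics/w7b.png

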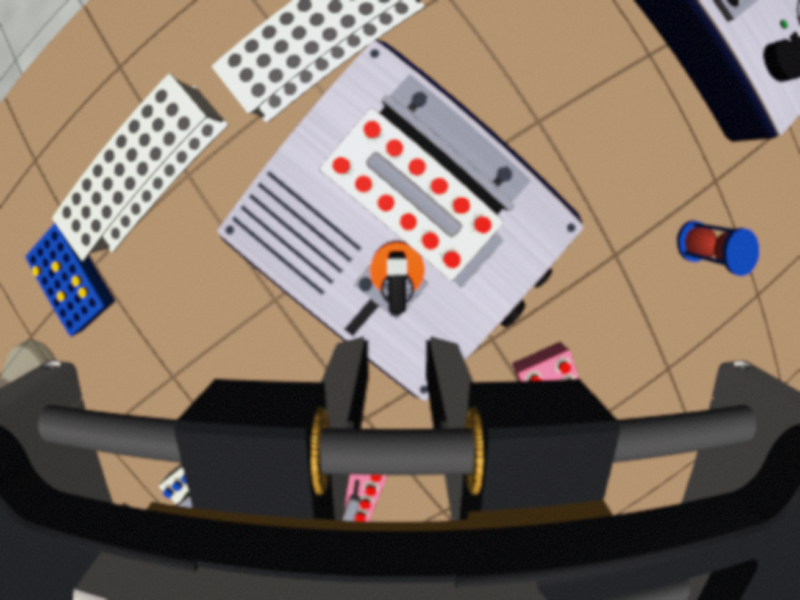

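```bash
python3 -c "
from h import *
print(ctrl.hand_in())"
```

```text
the job is handed in; nothing more can be done
None
```

The red carrier is on the tray, home against the end stop and the fence, with the knob clamped and let go. I handed the job in at about 21 s of the 72 s allowed.

- **Loading:** I gripped the handle of the white, red-stoppered carrier, lifted it level and set it down with about 4 N. I then slid it until I felt the stop (about 5 N) and the fence (about 6 N).
- **Clamping:** I turned the knob clockwise by feel. It touched the carrier at about 2.25 rad and I stopped at about 2.43 rad. The torque there was 0.40 N m, which means about 20 N on the carrier (18 to 23 N, depending on the friction). Allowing for the 3 to 8 N drop on release, about 10 to 20 N should remain; I estimated this and did not measure it.
- **Last picture:** The camera shows the carrier flush at the stop. Since release it has moved about 1.3 mm into the rubber and about 0.4 mm towards the stop. It is aligned within about 0.01 rad, and the gripper is clear of everything.
- **Disagreements:** The camera puts the carrier 1.8 mm to +x of my camera estimate of the nest. I trusted the felt contact with the stop over that estimate. Single torque readings scattered by about 0.05 N m, so I averaged several for the final values.

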